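Load a board in the pin test jig and hold the pressure plate down on it

ROBOT

A 6-joint arm with a two-finger parallel gripper is mounted at the origin on a cart in front of the work surface, level with it; the furniture and walls round the work are solid. World frame = base frame: x ahead of the robot, y to its left, z up, the work surface at z = 0. Lengths are in m, angles in rad, forces in N, time in s.
With the tool pointing down it reaches from about 0.275 to 0.825 m from the base axis. Payload 5.2 kg.
Tool frame: the origin (TCP) lies at the very end of the fingers, on their centre line; the grasp point (between the pads) lies 19 mm behind it; z points along the fingers, y is the line along which they close (so a half turn about z gives the same grasp; the last joint's range is limited). The gripper opens to 93 mm and grips with 3 to 60 N. Pads are 15 mm wide; open, the fingers measure 128 mm over their backs; the gripper's body (75 mm by 188 mm) begins 65 mm behind the grasp point.
Start: joints at [-1.526, 0.259, 1.535, -0, 1.348, -0.203], TCP at [0.135, -0.533, 0.219] pointing down, gripper open.
Joint ranges: [-3.14, 3.14], [-0.91, 2.08], [0.19, 2.58], [-1.22, 4.36], [0.22, 2.71], [-3.12, 3.12]. Speed limits (rad/s): [2.57, 2.57, 3.14, 3.14, 3.14, 3.14].

INTERFACE

Orientations are given as a unit quaternion [w, x, y, z].
In Python, from cell import manip gives the robot as it stands. The module is installed in compiled form; this text tells all that it offers.
- The arm moves only by the tool carry_out, never from a script. Its argument "plan" is a list of rows, each a list of 6 numbers: the shift along the tool's x, y, z in m, then the turn, a rotation vector about the tool's x, y, z in degrees. A call has 1 to 8 rows; each row is the pose to reach, as a shift and turn from the pose commanded when the call began, along the tool's axes at that moment; what a row does not reach only later rows make up. A row lasts 1/12 s, in which the tool goes at most 41.7 mm and 7.16 degrees, less where a joint would pass 70% of its speed; a pose out of reach is approached as far as the arm can. A call with a gripper value outside its range is refused whole. "claw" is the finger opening in m, from 0 to 0.093, set as the call begins (left out, the last holds). The fingers move at their own pace and stop on an object; "force" is the grip in N (left out, the last holds). Time passes only in rows, so rows that repeat a pose let the fingers close. It gives the time, the measured TCP pose, the force, the opening and the grip force at its end, in the units of the state.
- manip.get_obs(): the state, without advancing time (a new reading comes with each control period).
- manip.camera(name): name is "scene" or "top" or "wrist"; returns a dict with "img" (480x640x3 uint8, blue, green, red), "fx", "fy", "cx", "cy" (pixels), "world_to_cam" (4x4, takes a point from world to camera coordinates). Camera axes: x right, y up, looking along -z (the intrinsics and any distortion apply to the point x, -y, -z); pixel columns grow to the right and rows downward; lengths in m; the calibration is good to about 2 mm. A picture is of the moment at which its call begins. There is no depth.
- manip.close_job(): hands the job in; it is judged then, once.
The state is a dict: "clock": time; "joints": joint angles; "qvel": joint speeds; "joint_efforts": joint torques, N m; "ee_pos": TCP position; "tool_rot": TCP orientation; "ft_force": force on the tool from outside, world axes, zero at the start; "wrist_torque": the same for the moment, N m; "gripper_width": finger opening in m; "grasp_force": force on a finger pad.
Only numpy, scipy, OpenCV 4.12 (cv2) and the standard library are available. Lean on these libraries where they do the work, as an engineer would, in place of code of your own. Each camera call takes 0.05 s, during which the arm holds its last target. There are 200 camera calls.

TASK

Lay the tan circuit board, parts upward, in the white sprung nest of the test jig so that it lies flat between the small locating pins, and let go of it. Then take the black pressure plate by its red handle, lower it square onto the jig's two dowels with the handle up, press it down against the nest springs until it sits fully home on the shoulders of both pillars, and finish while you are still holding it pressed down there. Leave the green board where it lies.

Things in the scene. Friction and masses are not known exactly. Their poses are not given: they have to be found in the camera images.
- jig: Test jig, fixed: light grey base plate 104 mm (its x) by 168 mm (its y), top 12 mm above the bench; origin on the bench under its middle, z up. Two pillars with dowels stand on its y axis, 62 mm either side of the middle; the white sprung nest lies between them. A black socket, 22 mm high and 46 mm long, stands at its +x edge
- dowel_a (a point): tip of the steel dowel at the +y end of the jig, 80 mm above the bench. The dowel is 8 mm thick up to 72 mm and tapers to 2.4 mm at the tip; it rises from the flat shoulder, 49 mm above the bench, of a dark pillar 18 mm thick
- dowel_b (a point): tip of the like dowel at the -y end of the jig, 124 mm from the other
- jig_center (a point): point midway between the two pillars, level with their shoulders, 49 mm above the bench; axes as the jig
- nest_seat (a point): centre of the nest's seat, where the board's underside lies; 35 mm above the bench unloaded; axes as the jig. Two end ledges begin 22 mm from the centre along y; between them only thin bars within 18 mm of the y axis, so fingers at the middle of the board's long edges have room down to the base plate. Tapered pins 8.5 mm high round the board leave 1.5 mm play a side and lead in a board up to 4 mm off
- nest (a joint): how far the nest is pushed down on its springs (m): 0 unloaded, 0.005 with the board in it and the plate home on the shoulders, stop at 0.007. The springs push up with 6 N at 0 and 12 N at 0.005: more than the plate's weight, so it rises again when let go
- board_center (a point): centre of the tan circuit board: 50 mm (its x) by 70 mm (its y) by 2 mm, loose, 50 g; z up out of the populated side (parts up to 13 mm high; only the bare board is solid). It starts flat on the black rest, 26 mm above the bench, its y along the rest's y, its long edges overhanging the rest by 8 mm each: grip it there, across 50 mm. In the nest its y lies along the jig's y, either way round
- board: the tan board itself; origin 3.3 mm below its centre point, same axes
- green_center (a point): centre of the green circuit board (55 x 85 x 2 mm, loose), which lies on the bench to the right of the jig; it stays there
- rest: black ribbed board rest, fixed: 34 mm along its x, 100 mm along its y, 25 mm high; origin on the bench under its middle
- plate_handle (a point): middle of the bar of the pressure plate's red handle, 50.5 mm above the bench at the start. The bar runs along the plate's x, 15 mm thick and high, 78 mm long, and is free below between its feet (48 mm apart) for 16 mm down to the plate's upper face, 23.5 mm below this point. On the jig the plate's x lies along the jig's y, either way round; home, this point is 82.5 mm above the bench
- plate: black pressure plate, loose, about 200 g, 150 mm (its x) by 76 mm by 10 mm, with two 10.5 mm holes, steel collars on top, 62 mm from the middle along +x and -x. It stands on four white push rods 17 mm long (61 mm apart along x, 41 mm along y) that press the board near its corners; origin midway between the rods' tips, 50.5 mm below the handle point
There are look-alikes about, which are no part of the job. Leave any purple look-alike of the board alone.

How it is judged:
By the outcome, as a careful person would: the job done as asked, in the order asked, and still so for the second after the job is handed in, while the arm keeps its last pose, push and grip.
It also fails if it takes over 61 s, if anything falls off the work surface, if the arm or the gripper's body presses on something with over 40 N, if the wrist force passes 120 N, or if a joint passes its speed limit or range.

## Working session

There is one attempt and no reset: what is moved stays moved. The work goes in short steps, Python scripts to look and compute and a tool call to move; the robot and the scene stay as the last step left them, time stands still between calls to the robot, and variables do not carry over. Pictures are saved under pics/ and viewed, at most 10 in all, crops included, and the job is handed in when it is done.

Besides the shell and the picture viewer there is one more tool, called after "Call:" by a JSON object that holds its "method" and its "body", one argument or row to a line. carry_out: Moves the arm, as the interface text tells. Its arguments: {"type":"object","properties":{"plan":{"type":"array","items":{"type":"array","items":{"type":"number"}}},"claw":{"type":"number"},"force":{"type":"number"}},"required":["plan"]}

```bash
mkdir -p pics; python3 - <<'E'
from cell import manip
import cv2
for n in ["scene","top"]:
    c=manip.camera(n); cv2.imwrite(f"pics/{n}0.png",c["img"]); print(n,{k:(v if k!="img" else 0) for k,v in c.items()})
print(manip.get_obs())
E
```

```text
scene {'img': 0, 'fx': 520.2993494326533, 'fy': 520.2993494326533, 'cx': 314.67315034063944, 'cy': 241.24323794872166, 'world_to_cam': array([[-0.60116337, -0.79893785, -0.01734698,  0.31086605],
       [ 0.53319902, -0.41718714,  0.73597126, -0.32718847],
       [-0.59523223,  0.43318957,  0.67679051, -0.81341958],
       [ 0.        ,  0.        ,  0.        ,  1.        ]])}
top {'img': 0, 'fx': 475.2323336088786, 'fy': 475.2323336088786, 'cx': 319.57759589413007, 'cy': 243.50182540662445, 'world_to_cam': array([[-0.00220645, -0.99750053,  0.07062455, -0.01204032],
       [ 0.98854207,  0.00848365,  0.15070698, -0.51201363],
       [-0.15092945,  0.07014787,  0.98605252, -0.99301157],
       [ 0.        ,  0.        ,  0.        ,  1.        ]])}
{'clock': 0.1, 'joints': array([-1.52582360e+00,  2.59247678e-01,  1.53594124e+00, -2.18604308e-05,
        1.34801177e+00, -2.02788246e-01]), 'qvel': array([ 0.00117847, -0.00156363, -0.00199308,  0.00216665, -0.00023318,
       -0.00115037]), 'joint_efforts': array([ 4.26450410e-03, -4.38205719e+01, -2.84646803e+01,  7.20851426e-02,
        3.61333508e-02, -5.04232219e-05]), 'ee_pos': array([ 0.13487778, -0.5327073 ,  0.21792593]), 'tool_rot': array([-8.02354754e-04,  9.92336000e-01,  1.23566241e-01,  5.27523395e-05]), 'ft_force': array([ 0.49899015, -0.07833003,  0.88896357]), 'wrist_torque': array([-0.02659625, -0.09501603, -0.00818568]), 'grasp_force': 0.0, 'gripper_width': 0.0927994673246002}
```

View pics/scene0.png

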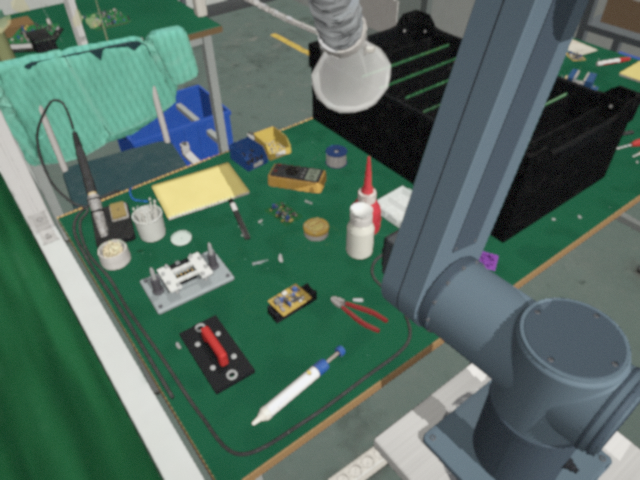

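View pics/top0.png

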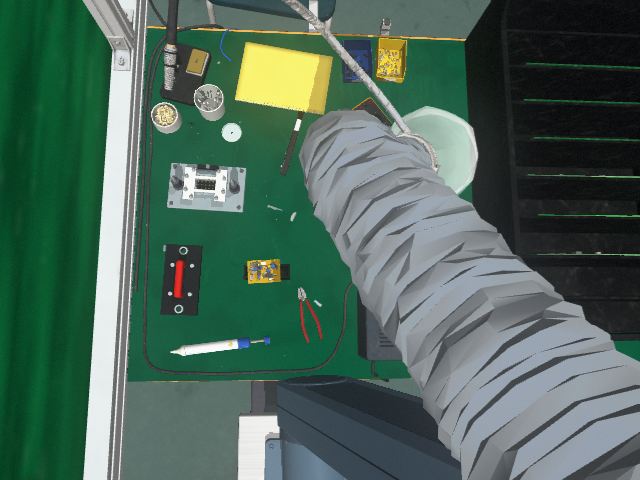

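The scene view shows the jig, plate and rest. In the top view the jig is near (205,187), the plate handle near (180,280) and the tan board near (264,271). I'll enlarge that region to get better pixel positions.

```bash
cat > h.py <<'E'
import numpy as np, cv2
from cell import manip
from scipy.spatial.transform import Rotation as R
def back(c,u,v,z):
    "pixel -> world point at height z"
    M=c["world_to_cam"]; d=np.array([(u-c["cx"])/c["fx"],-(v-c["cy"])/c["fy"],-1.])
    o=-M[:3,:3].T@M[:3,3]; d=M[:3,:3].T@d
    return o+d*(z-o[2])/d[2]
def proj(c,p):
    q=c["world_to_cam"]@np.append(p,1); return np.array([c["cx"]-c["fx"]*q[0]/q[2],c["cy"]+c["fy"]*q[1]/q[2]])
def tool():
    o=manip.get_obs(); w,x,y,z=o["tool_rot"]; return o["ee_pos"],R.from_quat([x,y,z,w])
def delta(p,yaw):
    "shift/turn in tool axes to TCP p, pointing down, tool y at world angle yaw (deg, mod 180)"
    e,r=tool(); best=None
    for k in (0,180):
        a=np.radians(yaw+k); Y=np.array([np.cos(a),np.sin(a),0]); Z=np.array([0,0,-1.])
        t=(r.inv()*R.from_matrix(np.c_[np.cross(Y,Z),Y,Z])).as_rotvec(degrees=True)
        if best is None or np.linalg.norm(t)<np.linalg.norm(best): best=t
    print("shift mm",np.round(r.inv().apply(np.array(p)-e)*1000,1),"turn",np.round(best,2))
E
python3 - <<'E'
from h import *
c=manip.camera("top"); cv2.imwrite("pics/c1.png",cv2.resize(c["img"][155:320,150:300],None,fx=3.6,fy=3.6,interpolation=cv2.INTER_CUBIC))
E
```

```text
(no output)
```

View pics/c1.png

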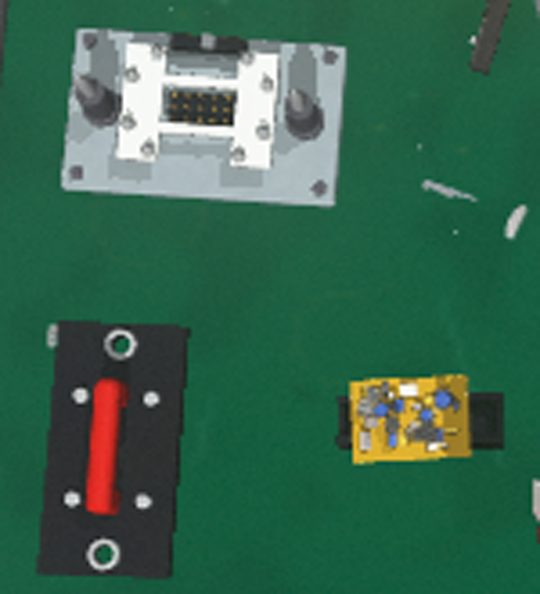

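The crop shows the jig base corners at (78,29), (345,46), (334,206), (62,188) and the dowel tips at (78,78) and (292,93). The plate collars are at (120,344) and (103,553). The tan board's corners are at (349,381), (468,374), (471,456), (354,465).

```bash
python3 - <<'E'
from h import *
c=manip.camera("top")
P=lambda L,z:np.array([back(c,150+(u+.5)/3.6-.5,155+(v+.5)/3.6-.5,z) for u,v in L])
def rep(n,Q,):
    print(n,"mean",Q.mean(0).round(4),"sides",np.linalg.norm(Q-np.roll(Q,-1,0),axis=1).round(4),"ang01",np.degrees(np.arctan2(*(Q[1]-Q[0])[[1,0]])).round(2),"ang12",np.degrees(np.arctan2(*(Q[2]-Q[1])[[1,0]])).round(2))
rep("jig",P([(78,29),(345,46),(334,206),(62,188)],.012))
rep("tips",P([(78,78),(292,93)],.080))
rep("plate",P([(57,322),(188,328),(172,577),(38,573)],.027))
rep("collar",P([(120,344),(103,553)],.029))
rep("handle",P([(110,380),(101,513)],.058))
B=P([(349,381),(468,374),(471,456),(354,465)],.028)
rep("board",B)
b=B.mean(0)
delta([b[0],b[1],.15],90)
E
```

```text
jig mean [0.6416 0.24   0.012 ] sides [0.165  0.1028 0.1656 0.1014] ang01 -92.64 ang12 177.45Traceback (most recent call last):
  File "<stdin>", line 7, in <module>
  File "<stdin>", line 5, in rep
IndexError: index 2 is out of bounds for axis 0 with size 2
```

```bash
python3 - <<'E'
from h import *
c=manip.camera("top")
P=lambda L,z:np.array([back(c,150+(u+.5)/3.6-.5,155+(v+.5)/3.6-.5,z) for u,v in L])
def rep(n,Q,):
    d=lambda i:np.degrees(np.arctan2(*(Q[(i+1)%len(Q)]-Q[i])[[1,0]])).round(2)
    print(n,"mean",Q.mean(0).round(4),"sides",np.linalg.norm(Q-np.roll(Q,-1,0),axis=1).round(4),[d(i) for i in range(len(Q))])
rep("jig",P([(78,29),(345,46),(334,206),(62,188)],.012))
rep("tips",P([(78,78),(292,93)],.080))
rep("plate",P([(57,322),(188,328),(172,577),(38,573)],.027))
rep("collar",P([(120,344),(103,553)],.029))
rep("handle",P([(110,380),(101,513)],.058))
B=P([(349,381),(468,374),(471,456),(354,465)],.028)
rep("board",B)
b=B.mean(0)
delta([b[0],b[1],.15],4)
E
```

```text
jig mean [0.6416 0.24   0.012 ] sides [0.165  0.1028 0.1656 0.1014] [np.float64(-92.64), np.float64(177.45), np.float64(86.87), np.float64(-2.91)]
tips mean [0.6414 0.2405 0.08  ] sides [0.1229 0.1229] [np.float64(-93.13), np.float64(86.87)]
plate mean [0.4344 0.2841 0.027 ] sides [0.0772 0.1477 0.0771 0.1482] [np.float64(-92.22), np.float64(178.4), np.float64(88.17), np.float64(-1.58)]
collar mean [0.4349 0.2851 0.029 ] sides [0.1235 0.1235] [np.float64(177.78), np.float64(-2.22)]
handle mean [0.4334 0.2822 0.058 ] sides [0.0763 0.0763] [np.float64(178.58), np.float64(-1.42)]
board mean [0.4527 0.1098 0.028 ] sides [0.0713 0.0495 0.0697 0.0505] [np.float64(-86.24), np.float64(-177.33), np.float64(94.58), np.float64(4.55)]
shift mm [ 465.7 -545.1   68.8] turn [-4.000e-02 -5.000e-02 -7.981e+01]
```

```bash
python3 - <<'E'
from h import *
a=manip.camera("scene"); b=manip.camera("top")
for z in (.2,.3,.4,.5,.6,.7): print(z,back(a,350,80,z)[:2].round(2),back(a,340,20,z)[:2].round(2),"| top funnel",back(b,440,150,z)[:2].round(2),"hose end",back(b,335,140,z)[:2].round(2),back(b,480,330,z)[:2].round(2))
E
```

```text
0.2 [ 0.83 -0.35] [ 1.17 -0.6 ] | top funnel [ 0.67 -0.23] hose end [ 0.69 -0.03] [ 0.33 -0.29]
0.3 [ 0.67 -0.22] [ 0.96 -0.42] | top funnel [ 0.63 -0.2 ] hose end [ 0.65 -0.02] [ 0.33 -0.25]
0.4 [ 0.51 -0.08] [ 0.74 -0.24] | top funnel [ 0.6  -0.16] hose end [ 0.61 -0.01] [ 0.34 -0.21]
0.5 [0.35 0.06] [ 0.52 -0.06] | top funnel [ 0.56 -0.13] hose end [0.57 0.  ] [ 0.34 -0.17]
0.6 [0.19 0.19] [0.3  0.11] | top funnel [ 0.52 -0.09] hose end [0.53 0.01] [ 0.34 -0.13]
0.7 [0.03 0.33] [0.09 0.29] | top funnel [ 0.49 -0.06] hose end [0.49 0.02] [ 0.35 -0.09]
```

```bash
python3 - <<'E'
from h import *
a=manip.camera("scene"); b=manip.camera("top")
for n,c in (("scene",a),("top",b)):
    M=c["world_to_cam"]; print(n,"centre",(-M[:3,:3].T@M[:3,3]).round(3))
D=lambda c,p:-(c["world_to_cam"]@np.append(p,1))[2]
p=back(a,340,20,.48); d=D(a,p)*45/a["fx"]; print("diam",d, "top depth at 95px,150px,180px",[d*b["fx"]/w for w in (95,150,180)])
for uv,w in (((345,180),95),((450,310),140),((540,400),190)):
    t=d*b["fx"]/w; M=b["world_to_cam"]
    q=np.array([(uv[0]-b["cx"])/b["fx"]*t,-(uv[1]-b["cy"])/b["fy"]*t,-t]); print(uv,(M[:3,:3].T@(q-M[:3,3])).round(3))
cv2.imwrite("pics/w0.png",manip.camera("wrist")["img"])
E
```

```text
scene centre [-0.123  0.464  0.797]
top centre [0.356 0.062 1.057]
diam 0.07511098598096089 top depth at 95px,150px,180px [np.float64(0.3757386226041664), np.float64(0.23796779431597206), np.float64(0.19830649526331004)]
(345, 180) [0.463 0.016 0.696]
(450, 310) [ 0.359 -0.026  0.805]
(540, 400) [ 0.323 -0.039  0.869]
```

```bash
cat >> h.py <<'E'
def shifts(L):
    e,r=tool()
    for p in L: print(np.round(r.inv().apply(np.array(p)-e),3).tolist())
E
python3 - <<'E'
from h import *
shifts([(.10,-.40,.22),(.25,-.31,.22),(.37,-.15,.22),(.42,0,.22),(.4527,.1098,.15)])
E
```

```text
[-0.001, -0.138, -0.001]
[0.166, -0.188, -0.001]
[0.322, -0.314, -0.001]
[0.407, -0.447, -0.001]
[0.466, -0.545, 0.069]
```

View pics/w0.png

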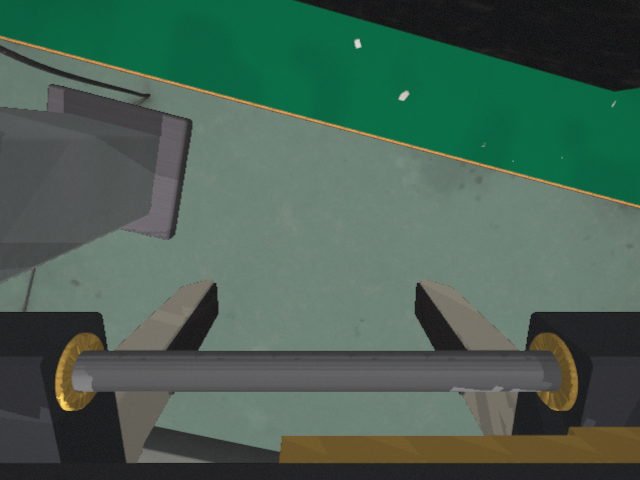

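The wrist view shows the fingers and, at the upper right, the black rack near the path. I'll locate that rack before sweeping.

```bash
python3 - <<'E'
from h import *
a=manip.camera("scene"); b=manip.camera("top"); w=manip.camera("wrist")
print("scene foot corners",back(a,500,238,0).round(2),back(a,315,100,0).round(2),back(a,640,160,0).round(2))
for z in (.1,.2,.3): print(z,"scene rim",back(a,500,125,z).round(2),back(a,318,40,z).round(2),"top edge",back(b,480,100,z).round(2),back(b,510,240,z).round(2),back(b,515,300,z).round(2))
for z in (0,.1,.2): print("wrist rack corner",z,back(w,615,90,z).round(2),back(w,300,0,z).round(2))
print("psu",back(b,360,290,.05).round(2),back(b,385,360,.05).round(2))
E
```

```text
scene foot corners [ 0.33 -0.38 -0.  ] [ 1.11 -0.45  0.  ] [ 0.3  -0.92  0.  ]
0.1 scene rim [ 0.55 -0.63  0.1 ] [ 1.29 -0.6   0.1 ] top edge [ 0.82 -0.36  0.1 ] [ 0.51 -0.41  0.1 ] [ 0.39 -0.41  0.1 ]
0.2 scene rim [ 0.45 -0.47  0.2 ] [ 1.09 -0.45  0.2 ] top edge [ 0.78 -0.32  0.2 ] [ 0.5  -0.36  0.2 ] [ 0.38 -0.36  0.2 ]
0.3 scene rim [ 0.36 -0.31  0.3 ] [ 0.89 -0.3   0.3 ] top edge [ 0.73 -0.27  0.3 ] [ 0.48 -0.31  0.3 ] [ 0.38 -0.31  0.3 ]
wrist rack corner 0 [ 0.32 -0.78  0.  ] [ 0.32 -0.47  0.  ]
wrist rack corner 0.1 [ 0.29 -0.71  0.1 ] [ 0.29 -0.48  0.1 ]
wrist rack corner 0.2 [ 0.26 -0.64  0.2 ] [ 0.26 -0.49  0.2 ]
psu [ 0.41 -0.1   0.05] [ 0.27 -0.15  0.05]
```

```bash
python3 - <<'E'
from h import *
shifts([(.10,-.435,.245),(.07,-.34,.27),(.17,-.29,.27),(.25,-.22,.27),(.32,-.12,.27),(.38,0,.24),(.453,.110,.15)])
E
```

```text
[-0.01, -0.104, -0.026]
[-0.016, -0.203, -0.051]
[0.094, -0.227, -0.051]
[0.188, -0.275, -0.051]
[0.281, -0.355, -0.051]
[0.368, -0.457, -0.021]
[0.466, -0.546, 0.069]
```

Call:
{"method": "carry_out", "body": {
  "plan": [
    [-0.003,-0.035,-0.009,0,0,0],
    [-0.006,-0.07,-0.017,0,0,-3],
    [-0.01,-0.104,-0.026,0,0,-6],
    [-0.012,-0.14,-0.035,0,0,-9],
    [-0.014,-0.172,-0.043,0,0,-12],
    [-0.016,-0.2,-0.051,0,0,-16],
    [0.02,-0.212,-0.051,0,0,-22],
    [0.057,-0.22,-0.051,0,0,-28]
  ]
}}

```text
clock: 1.32
ee_pos: [0.1344, -0.3055, 0.2705]
tool_rot: [0.001, 0.934, 0.358, -0.001]
ft_force: [0.8, -0.3, -0.7]
gripper_width: 0.0924
grasp_force: 0.0
```

```bash
python3 - <<'E'
from h import *
o=manip.get_obs(); print(o["ee_pos"],o["joints"],o["ft_force"])
shifts([(.17,-.29,.27),(.25,-.22,.27),(.32,-.12,.27),(.38,0,.24),(.453,.110,.15)]); delta((.453,.11,.15),3.6)
E
```

```text
[ 0.13442698 -0.30553363  0.27050516] [-1.49424589e+00 -1.92385601e-01  1.87867927e+00 -3.63962654e-04
  1.45264920e+00 -6.55844802e-01] [ 0.83682665 -0.32482497 -0.70891185]
[0.037, 0.012, 0.0]
[0.143, 0.014, 0.0]
[0.262, -0.014, -0.0]
[0.387, -0.063, 0.03]
[0.515, -0.096, 0.119]
shift mm [515.  -96.2 119.3] turn [ 5.000e-02  1.500e-01 -5.163e+01]
```

Call:
{"method": "carry_out", "body": {
  "plan": [
    [0.037,0.012,0,0,0,-5],
    [0.072,0.013,0,0,0,-10],
    [0.108,0.014,0,0,0,-16],
    [0.143,0.014,0,0,0,-22],
    [0.182,0.005,0,0,0,-28],
    [0.222,-0.005,0,0,0,-34],
    [0.262,-0.014,0,0,0,-40],
    [0.3,-0.029,0.008,0,0,-46]
  ]
}}

```text
clock: 1.98
ee_pos: [0.341, -0.0818, 0.2631]
tool_rot: [0.002, 0.716, 0.698, 0.001]
ft_force: [1.0, -0.9, 0.5]
gripper_width: 0.0927
grasp_force: 0.0
```

```bash
python3 - <<'E'
from h import *
o=manip.get_obs(); print(o["ee_pos"],o["joints"],o["ft_force"])
shifts([(.38,0,.24)]); delta((.453,.11,.15),3.6)
E
```

```text
[ 0.34101133 -0.08184468  0.26309231] [-5.57087850e-01 -1.54114594e-01  1.86679412e+00  7.91503897e-05
  1.42442053e+00 -5.30484537e-01] [ 1.0456834  -0.92312996  0.50084668]
[0.083, 0.037, 0.023]
shift mm [195.  106.4 113.1] turn [ 0.22  0.14 -5.12]
```

Call:
{"method": "carry_out", "body": {
  "plan": [
    [0.033,0.016,0.015,0,0,-3],
    [0.066,0.033,0.03,0,0,-5],
    [0.098,0.053,0.05,0,0,-5],
    [0.13,0.07,0.07,0,0,-5],
    [0.163,0.09,0.09,0,0,-5],
    [0.195,0.106,0.113,0,0,-5],
    [0.195,0.106,0.113,0,0,-5]
  ]
}}

```text
clock: 2.57
ee_pos: [0.451, 0.1129, 0.145]
tool_rot: [-0.002, 0.686, 0.728, -0.001]
ft_force: [-1.1, -0.3, -0.6]
gripper_width: 0.093
grasp_force: 0.0
```

```bash
python3 - <<'E'
from h import *
o=manip.get_obs(); print(o["ee_pos"],o["joints"],o["ft_force"])
cv2.imwrite("pics/w1.png",manip.camera("wrist")["img"])
delta((.4527,.1098,.05),3.6)
E
```

```text
[0.45096493 0.11292948 0.14498046] [ 0.00316199  0.1756003   1.8356827   0.00211403  1.13471786 -0.05694796] [-1.14601246 -0.29296438 -0.6190626 ]
shift mm [-1.7  2.7 96.1] turn [-0.27 -0.05 -0.16]
```

View pics/w1.png

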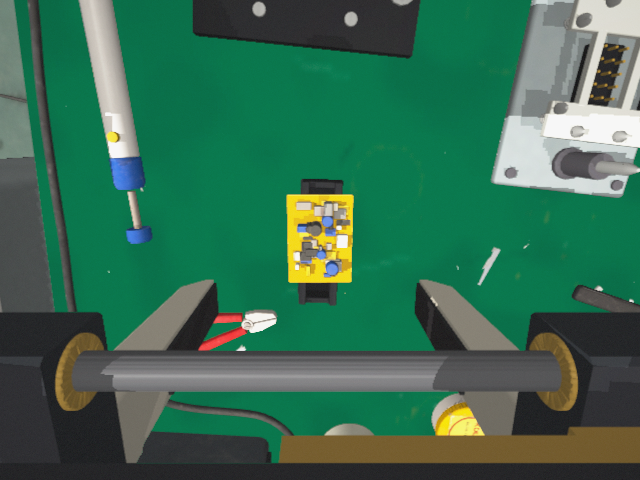

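The wrist view shows the tan board square in the image, with corners (287,195), (353,195), (353,282), (288,282). The jig's −y end is at the right, with a dowel tip near (636,168).

```bash
python3 - <<'E'
from h import *
c=manip.camera("wrist")
Q=np.array([back(c,u,v,.027) for u,v in ((287,195),(353,195),(353,282),(288,282))])
print(Q.mean(0),np.linalg.norm(Q-np.roll(Q,-1,0),axis=1)); m=Q.mean(0)
e,r=tool(); print("tool y ang",np.degrees(np.arctan2(*r.as_matrix()[[1,0],1])), "edge",np.degrees(np.arctan2(*(Q[1]-Q[0])[[1,0]])))
print("tcp",e)
delta((m[0],m[1],.014),3.6)
E
```

```text
[0.45387979 0.10828733 0.027     ] [0.04966693 0.06985563 0.05203727 0.06989832]
tool y ang 3.3917083453873538 edge 3.4595416082538533
tcp [0.45036539 0.10971894 0.14743611]
shift mm [ -1.6   3.9 133.4] turn [-0.18  0.   -0.21]
```

Call:
{"method": "carry_out", "body": {
  "plan": [
    [-0.001,0.003,0.03,0,0,0],
    [-0.001,0.003,0.06,0,0,0],
    [-0.001,0.003,0.09,0,0,0],
    [-0.001,0.003,0.11,0,0,0],
    [-0.001,0.003,0.124,0,0,0],
    [-0.001,0.003,0.133,0,0,0],
    [-0.001,0.003,0.133,0,0,0],
    [-0.001,0.003,0.133,0,0,0]
  ]
}}

```text
clock: 3.33
ee_pos: [0.4546, 0.107, 0.0166]
tool_rot: [0.0, 0.688, 0.726, 0.0]
ft_force: [0.3, -0.3, -0.3]
gripper_width: 0.0928
grasp_force: 0.0
```

Call:
{"method": "carry_out", "body": {
  "plan": [
    [0,0,0,0,0,0],
    [0,0,0,0,0,0],
    [0,0,0,0,0,0],
    [0,0,0,0,0,0],
    [0,0,0,0,0,0],
    [0,0,0,0,0,0]
  ],
  "claw": 0.045,
  "force": 10
}}

```text
clock: 3.83
ee_pos: [0.4542, 0.1079, 0.0159]
tool_rot: [0.0, 0.687, 0.727, 0.0]
ft_force: [0.3, 0.1, 0.6]
gripper_width: 0.0576
grasp_force: 0.0
```

Call:
{"method": "carry_out", "body": {
  "plan": [
    [0,0,0,0,0,0],
    [0,0,0,0,0,0],
    [0,0,0,0,0,0],
    [0,0,0,0,0,0],
    [0,0,0,0,0,0],
    [0,0,0,0,0,0]
  ]
}}

```text
clock: 4.33
ee_pos: [0.4541, 0.1079, 0.0157]
tool_rot: [-0.0, 0.687, 0.727, 0.0]
ft_force: [-0.7, 0.2, 3.1]
gripper_width: 0.0497
grasp_force: 10.0
```

Call:
{"method": "carry_out", "body": {
  "plan": [
    [0,0,-0.02,0,0,0],
    [0,0,-0.04,0,0,0],
    [0,0,-0.06,0,0,0],
    [0,0,-0.09,0,0,0],
    [0,0,-0.09,0,0,0],
    [0,0,-0.09,0,0,0]
  ]
}}

```text
clock: 4.83
ee_pos: [0.4554, 0.1078, 0.107]
tool_rot: [0.001, 0.687, 0.727, 0.001]
ft_force: [0.7, -1.1, -0.7]
gripper_width: 0.0495
grasp_force: 10.0
```

```bash
python3 - <<'E'
from h import *
for i in range(4):
    c=manip.camera("wrist"); o=manip.get_obs(); print(o["ee_pos"].round(4),o["gripper_width"],o["grasp_force"])
cv2.imwrite("pics/w2.png",c["img"])
delta((.6415,.240,.11),-3)
E
```

```text
[0.4542 0.1078 0.1057] 0.04948730491117763 9.999674409627914
[0.4535 0.1078 0.105 ] 0.04926315528544915 9.999739229679108
[0.4531 0.1078 0.1045] 0.049360114903660525 9.999750852584839
[0.453  0.1078 0.1044] 0.049562767969585794 9.999788850545883
shift mm [121.5 195.5  -6.1] turn [-0.15  0.    6.19]
```

View pics/w2.png

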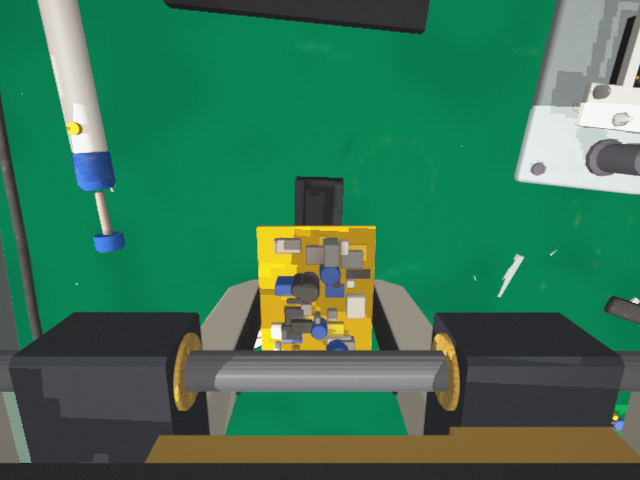

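The board is gripped between the fingers: far edge at row 227, columns 258 to 376. Next I'll check how far off centre it sits.

```bash
python3 - <<'E'
from h import *
c=manip.camera("wrist"); e,r=tool()
for p in ((258,227),(376,226)): print((r.inv().apply(back(c,*p,e[2]+.0113)-e)*1000).round(1))
# pose refs: both board point and jig nest via TCP
E
```

```text
[ 37.2 -23.7 -11.2]
[ 37.7  25.7 -11.4]
```

Call:
{"method": "carry_out", "body": {
  "plan": [
    [0.015,0.025,-0.02,0,0,1],
    [0.035,0.055,-0.02,0,0,2],
    [0.055,0.09,-0.02,0,0,3],
    [0.075,0.12,-0.02,0,0,4],
    [0.095,0.15,-0.02,0,0,5],
    [0.11,0.178,-0.02,0,0,6],
    [0.12,0.195,-0.02,0,0,6],
    [0.12,0.195,-0.02,0,0,6]
  ]
}}

```text
clock: 5.75
ee_pos: [0.6444, 0.2404, 0.1233]
tool_rot: [-0.0, 0.724, 0.69, 0.0]
ft_force: [-1.2, -0.4, 0.1]
gripper_width: 0.0498
grasp_force: 10.0
```

```bash
python3 - <<'E'
from h import *
for i in range(4): c=manip.camera("wrist")
e,r=tool(); print(e); cv2.imwrite("pics/w3.png",c["img"])
delta((.6415,.2385,.11),-3)
E
```

```text
[0.64070902 0.23780709 0.12454253]
shift mm [ 0.7  0.8 14.5] turn [-0.15  0.05  0.19]
```

View pics/w3.png

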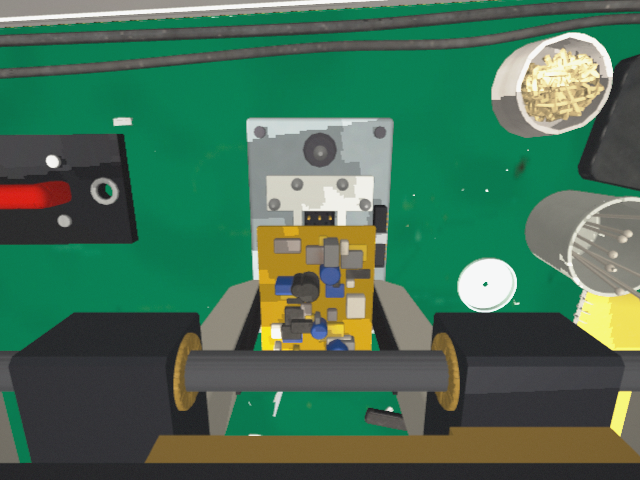

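The held board's far edge is at row 227, columns 258 to 376. The jig base's far corners are at (248,119) and (392,119), with dowel a at about (320,151).

```bash
python3 - <<'E'
from h import *
c=manip.camera("wrist"); e,r=tool(); T=lambda u,v,z:(r.inv().apply(back(c,u,v,z)-e)*1000).round(1)
print("board edge",T(258,227,e[2]+.0113),T(376,226,e[2]+.0113))
print("base corners",T(248,119,.012),T(392,119,.012))
print("tip",T(320,152,.08),"holes",T(260,132,.012),T(380,132,.012), "predicted tip px", proj(c,[.6415+.062*np.sin(np.radians(3)),.240+.062*np.cos(np.radians(3)),.08]))
print("pins",T(297,184,.0435),T(343,184,.0435),T(274,204,.0435),T(365,204,.0435))
E
python3 - <<'E'
import cv2
im=cv2.imread("pics/w3.png")[110:250,230:410]
cv2.imwrite("pics/w3c.png",cv2.resize(im,None,fx=4,fy=4,interpolation=cv2.INTER_CUBIC))
E
```

```text
board edge [ 37.5 -23.7 -11.3] [ 37.9  25.4 -11.4]
base corners [ 86.  -47.2 113.1] [ 85.9  53.4 112.9]
tip [65.9  2.5 45. ] holes [ 77.2 -39.2 113.1] [ 77.2  45.4 113. ] predicted tip px [316.78824006 155.05553243]
pins [ 44.4 -12.   81.6] [44.5 17.8 81.5] [ 31.4 -27.2  81.6] [31.4 32.5 81.5]
```

View pics/w3c.png

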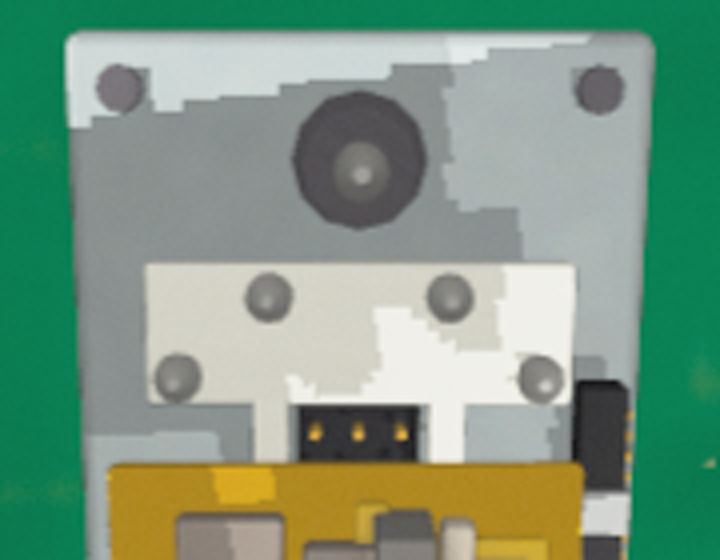

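Dowel a's tip is at (320.2,153.5) and the nest pins are symmetric about column 320. That puts the jig centre 1.8 mm to the tool's +y of the held board; along tool x they agree.

Call:
{"method": "carry_out", "body": {
  "plan": [
    [0,0.002,0.02,0,0,0],
    [0,0.002,0.045,0,0,0],
    [0,0.002,0.065,0,0,0],
    [0,0.002,0.078,0,0,0],
    [0,0.002,0.085,0,0,0],
    [0,0.002,0.085,0,0,0],
    [0,0.002,0.085,0,0,0],
    [0,0.002,0.085,0,0,0]
  ]
}}

```text
clock: 6.67
ee_pos: [0.6451, 0.2385, 0.0423]
tool_rot: [0.001, 0.724, 0.69, 0.001]
ft_force: [0.6, -0.2, -0.1]
gripper_width: 0.0495
grasp_force: 10.0
```

Call:
{"method": "carry_out", "body": {
  "plan": [
    [0,0,0.003,0,0,0],
    [0,0,0.006,0,0,0],
    [0,0,0.009,0,0,0],
    [0,0,0.011,0,0,0],
    [0,0,0.011,0,0,0],
    [0,0,0.011,0,0,0]
  ]
}}

```text
clock: 7.17
ee_pos: [0.6439, 0.2384, 0.0294]
tool_rot: [-0.0, 0.724, 0.69, -0.0]
ft_force: [-0.8, 0.4, -0.7]
gripper_width: 0.0496
grasp_force: 10.0
```

```bash
python3 - <<'E'
from h import *
for i in range(2): c=manip.camera("top")
o=manip.get_obs();print(o["ee_pos"],o["ft_force"],o["wrist_torque"],o["gripper_width"])
E
```

```text
[0.64418778 0.23841559 0.02966563] [-0.28422562 -0.14078833  0.85322684] [-0.03058625 -0.09487766  0.00987664] 0.049605232411477476
```

Call:
{"method": "carry_out", "body": {
  "plan": [
    [0,-0.001,0.001,0,0,0],
    [0,-0.001,0.002,0,0,0],
    [0,-0.001,0.003,0,0,0],
    [0,-0.001,0.003,0,0,0],
    [0,-0.001,0.003,0,0,0],
    [0,-0.001,0.003,0,0,0]
  ]
}}

```text
clock: 7.77
ee_pos: [0.6432, 0.2384, 0.0267]
tool_rot: [0.0, 0.724, 0.69, 0.0]
ft_force: [-0.0, 0.2, -0.4]
gripper_width: 0.0498
grasp_force: 10.0
```

Call:
{"method": "carry_out", "body": {
  "plan": [
    [0,0,0,0,0,0],
    [0,0,0,0,0,0],
    [0,0,0,0,0,0],
    [0,0,0,0,0,0]
  ],
  "claw": 0.06
}}

```text
clock: 8.1
ee_pos: [0.6432, 0.2384, 0.0268]
tool_rot: [0.0, 0.724, 0.69, 0.0]
ft_force: [-0.1, -0.8, -0.5]
gripper_width: 0.0598
grasp_force: 0.0
```

Call:
{"method": "carry_out", "body": {
  "plan": [
    [0,0,-0.01,0,0,0],
    [0,0,-0.025,0,0,0],
    [0,0,-0.045,0,0,0],
    [0,0,-0.07,0,0,0],
    [0,0,-0.1,0,0,0],
    [-0.03,0,-0.125,0,0,0],
    [-0.06,0,-0.13,0,0,0],
    [-0.06,0,-0.13,0,0,0]
  ]
}}

```text
clock: 8.77
ee_pos: [0.6422, 0.1742, 0.161]
tool_rot: [0.003, 0.725, 0.689, 0.002]
ft_force: [0.7, -0.6, -0.3]
gripper_width: 0.0601
grasp_force: 0.0
```

```bash
python3 - <<'E'
from h import *
for i in range(3): c=manip.camera("wrist")
cv2.imwrite("pics/w4.png",c["img"]); np.save("w4.npy",c["world_to_cam"])
o=manip.get_obs();print(o["ee_pos"],o["ft_force"],o["gripper_width"])
E
```

```text
[0.64008807 0.17847838 0.15709811] [-0.09067186  0.6097857  -0.26906905] 0.060161472825202185
```

View pics/w4.png

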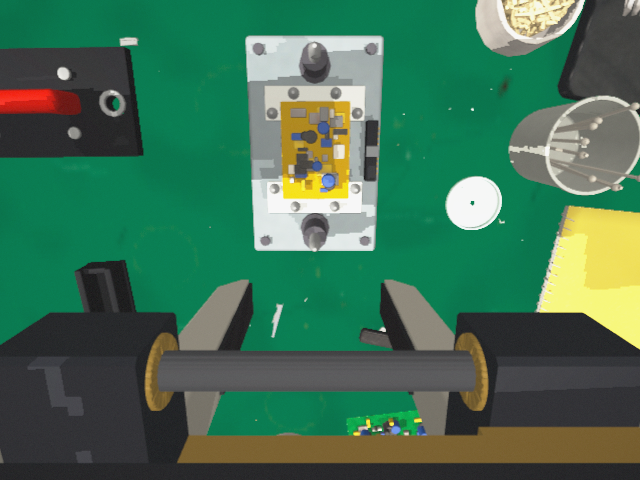

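The tan board lies flat in the nest at (281–350, 101–199), with even gaps to all the pins. The dowel tips are at (313,46) and (314,238). Before moving to the plate I'll refine the jig pose and check the clearance to the rail on the left.

```bash
python3 - <<'E'
from h import *
c=manip.camera("wrist")
a,b=back(c,313.5,45,.08),back(c,314.5,239,.08); print("tips",a,b,(a+b)/2,np.linalg.norm(a-b),np.degrees(np.arctan2(*(a-b)[[1,0]])))
Q=np.array([back(c,u,v,.012) for u,v in ((246,37),(383,37),(376,250),(255,250))]); print("base",Q.mean(0))
s=manip.camera("scene");t=manip.camera("top")
for z in (0,.1,.2,.3,.4): print(z,"scene",back(s,120,330,z).round(3),"top",back(t,131,200,z).round(3),back(t,126,380,z).round(3))
print(manip.get_obs()["joints"]); delta((.434,.284,.16),88.); delta((.434,.284,.16),-2)
E
```

```text
tips [0.64552193 0.30375398 0.08      ] [0.64009814 0.18714918 0.08      ] [0.64281004 0.24545158 0.08      ] 0.11673087489528729 87.33684459551735
base [0.64305175 0.24154188 0.012     ]
0 scene [0.607 0.401 0.   ] top [0.612 0.407 0.   ] [0.224 0.395 0.   ]
0.1 scene [0.516 0.409 0.1  ] top [0.588 0.374 0.1  ] [0.237 0.364 0.1  ]
0.2 scene [0.424 0.417 0.2  ] top [0.564 0.342 0.2  ] [0.249 0.332 0.2  ]
0.3 scene [0.332 0.425 0.3  ] top [0.54  0.309 0.3  ] [0.262 0.301 0.3  ]
0.4 scene [0.241 0.433 0.4  ] top [0.515 0.276 0.4  ] [0.274 0.269 0.4  ]
[1.05761049e-01 5.05813239e-01 1.32190157e+00 3.72015050e-04
 1.31532165e+00 1.53656024e-01]
shift mm [  94.6 -210.4   -3.8] turn [-7.000e-02  6.000e-02  8.925e+01]
shift mm [  94.6 -210.4   -3.8] turn [-0.08 -0.01 -0.75]
```

Call:
{"method": "carry_out", "body": {
  "plan": [
    [0,-0.03,0,0,0,-7],
    [0.01,-0.06,0,0,0,-14],
    [0.025,-0.09,0,0,0,-21],
    [0.04,-0.12,0,0,0,-28],
    [0.055,-0.15,0,0,0,-35],
    [0.07,-0.175,0,0,0,-42],
    [0.08,-0.195,0,0,0,-49],
    [0.085,-0.2,0,0,0,-56]
  ],
  "claw": 0.045
}}

```text
clock: 9.73
ee_pos: [0.4404, 0.2753, 0.1561]
tool_rot: [-0.002, 0.311, 0.95, -0.001]
ft_force: [0.4, 0.0, 0.0]
gripper_width: 0.0446
grasp_force: 0.0
```

```bash
python3 - <<'E'
from h import *
delta((.424,.284,.16),88.)
E
```

```text
shift mm [18.4 -2.7 -3.8] turn [ -0.06  -0.17 -34.25]
```

```bash
python3 - <<'E'
from h import *
delta((.50,.284,.17),88.)
E
```

```text
shift mm [-42.9  42.3 -14.1] turn [ -0.06  -0.17 -34.25]
```

Call:
{"method": "carry_out", "body": {
  "plan": [
    [-0.01,0.01,-0.005,0,0,-7],
    [-0.02,0.02,-0.01,0,0,-14],
    [-0.03,0.03,-0.014,0,0,-21],
    [-0.043,0.042,-0.014,0,0,-28],
    [-0.043,0.042,-0.014,0,0,-34],
    [-0.043,0.042,-0.014,0,0,-34],
    [-0.043,0.042,-0.014,0,0,-34]
  ]
}}

```text
clock: 10.32
ee_pos: [0.5035, 0.2816, 0.1699]
tool_rot: [-0.001, 0.026, 1.0, -0.0]
ft_force: [0.6, 0.6, 0.5]
gripper_width: 0.0448
grasp_force: 0.0
```

```bash
python3 - <<'E'
from h import *
for i in range(3): c=manip.camera("wrist")
cv2.imwrite("pics/w5.png",c["img"])
o=manip.get_obs();print(o["ee_pos"],o["joints"])
E
```

```text
[0.50344107 0.28132359 0.17038542] [ 3.16187873e-01  3.42207147e-01  1.54018126e+00  9.99315422e-05
  1.26002769e+00 -1.20409482e+00]
```

View pics/w5.png

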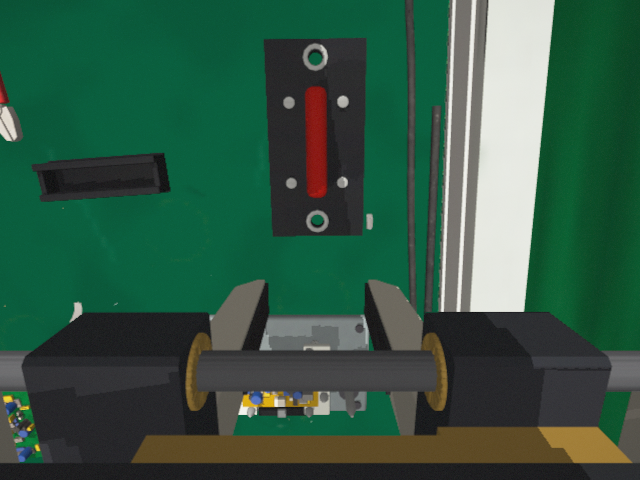

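The plate is seen whole: collars at (315.5,57) and (317.5,221), handle from (316,86) to (317,198). That was my tenth picture, so from here I'll measure numerically.

```bash
python3 - <<'E'
from h import *
c=manip.camera("wrist"); e,r=tool()
a,b=back(c,315.5,57,.029),back(c,317.5,221,.029)
print("collars",a,b,"mid",(a+b)/2,np.linalg.norm(a-b),"ang",np.degrees(np.arctan2(*(a-b)[[1,0]])))
im=c["img"].astype(int); m=((im[:,:,2]>110)&(im[:,:,1]<60)&(im[:,:,0]<60)).astype(np.uint8); m[:, :200]=0; m[:,450:]=0
n,l,s,ce=cv2.connectedComponentsWithStats(m); i=1+s[1:,4].argmax(); print("red",s[i],ce[i]); rect=cv2.minAreaRect(np.argwhere(l==i)[:,::-1].astype(np.float32)); print(rect)
x,y,w,h,_=s[i]
t,q=back(c,x+w/2,y,.0545),back(c,x+w/2,y+h,.0545); print("handle ends",t,q,(t+q)/2,np.linalg.norm(t-q))
print("tool y",np.degrees(np.arctan2(*r.as_matrix()[[1,0],1])))
cm=(a+b)/2; delta((cm[0],cm[1],.06),np.degrees(np.arctan2(*(a-b)[[1,0]]))-90)
E
```

```text
collars [0.3736883  0.28801965 0.029     ] [0.49769654 0.28330399 0.029     ] mid [0.43569242 0.28566182 0.029     ] 0.12409786342461135 ang 177.82226054805537
red [ 306   87   20  110 2034] [315.85201573 140.97787611]
((315.5, 141.5), (109.0, 19.0), 90.0)
handle ends [0.39750805 0.28718633 0.0545    ] [0.47392325 0.28328732 0.0545    ] [0.43571565 0.28523683 0.0545    ] 0.07651461161449495
tool y 87.12821502222724
shift mm [ 67.9   1.  110.6] turn [-0.01 -0.03 -0.69]
```

Call:
{"method": "carry_out", "body": {
  "plan": [
    [0.03,0,0.02,0,0,-0.7],
    [0.06,0,0.05,0,0,-0.7],
    [0.068,0.0005,0.08,0,0,-0.7],
    [0.068,0.0005,0.105,0,0,-0.7],
    [0.068,0.0005,0.12,0,0,-0.7],
    [0.068,0.0005,0.13,0,0,-0.7],
    [0.068,0.0005,0.13,0,0,-0.7],
    [0.068,0.0005,0.13,0,0,-0.7]
  ]
}}

```text
clock: 11.18
ee_pos: [0.4364, 0.2849, 0.0408]
tool_rot: [-0.0, 0.019, 1.0, -0.0]
ft_force: [0.3, -0.3, -0.1]
gripper_width: 0.0449
grasp_force: 0.0
```

```bash
python3 - <<'E'
from h import *
for i in range(2): manip.camera("wrist")
o=manip.get_obs();print(o["ee_pos"],o["ft_force"]);delta((.4357,.285,.033),87.8)
E
```

```text
[0.43738449 0.28524862 0.04183895] [ 1.07139769 -0.04170125  0.01850483]
shift mm [ 1.7 -0.3  8.8] turn [0.05 0.12 0.07]
```

Call:
{"method": "carry_out", "body": {
  "plan": [
    [0.001,0,0.004,0,0,0],
    [0.001,0,0.008,0,0,0],
    [0.001,0,0.008,0,0,0],
    [0.001,0,0.008,0,0,0]
  ]
}}

```text
clock: 11.62
ee_pos: [0.4352, 0.2848, 0.0326]
tool_rot: [-0.0, 0.018, 1.0, -0.0]
ft_force: [0.0, -1.1, 0.3]
gripper_width: 0.0452
grasp_force: 0.0
```

Call:
{"method": "carry_out", "body": {
  "plan": [
    [0,0,0,0,0,0],
    [0,0,0,0,0,0],
    [0,0,0,0,0,0],
    [0,0,0,0,0,0],
    [0,0,0,0,0,0],
    [0,0,0,0,0,0],
    [0,0,0,0,0,0],
    [0,0,0,0,0,0]
  ],
  "claw": 0.0,
  "force": 50
}}

```text
clock: 12.28
ee_pos: [0.4353, 0.2849, 0.0327]
tool_rot: [0.0, 0.018, 1.0, 0.0]
ft_force: [0.6, -0.3, 0.1]
gripper_width: 0.0143
grasp_force: 50.0
```

```bash
python3 - <<'E'
from h import *
o=manip.get_obs();print(o["ee_pos"],o["tool_rot"],o["ft_force"],o["gripper_width"],o["grasp_force"])
E
```

```text
[0.435307   0.28493744 0.03268017] [2.03840228e-05 1.83416014e-02 9.99831778e-01 2.75943975e-05] [ 0.61109584 -0.31018453  0.05103413] 0.014273611607830567 49.99985218048096
```

Call:
{"method": "carry_out", "body": {
  "plan": [
    [0,0,-0.01,0,0,0],
    [0,0,-0.025,0,0,0],
    [0,0,-0.05,0,0,0],
    [0,0,-0.08,0,0,0],
    [0,0,-0.11,0,0,0],
    [0,0,-0.13,0,0,0],
    [0,0,-0.13,0,0,0],
    [0,0,-0.13,0,0,0]
  ]
}}

```text
clock: 12.95
ee_pos: [0.4357, 0.2851, 0.1636]
tool_rot: [0.001, 0.018, 1.0, 0.0]
ft_force: [-0.2, -1.0, -3.1]
gripper_width: 0.0147
grasp_force: 50.0
```

```bash
python3 - <<'E'
from h import *
o=manip.get_obs();print(o["ee_pos"],o["ft_force"],o["wrist_torque"],o["gripper_width"])
delta((.6425,.2405,.16),-2.7)
E
```

```text
[0.43565427 0.28509283 0.16364186] [-0.18303354 -1.01100716 -3.13527714] [ 0.05034062 -0.13221961  0.02850418] 0.014726782520163031
shift mm [-208.3  -37.     4.1] turn [-6.00e-02  1.40e-01 -8.94e+01]
```

Call:
{"method": "carry_out", "body": {
  "plan": [
    [-0.02,-0.004,0,0,0,6],
    [-0.045,-0.008,0,0,0,12],
    [-0.07,-0.012,0,0,0,18],
    [-0.095,-0.016,0,0,0,25],
    [-0.12,-0.02,0,0,0,32],
    [-0.145,-0.025,0,0,0,39],
    [-0.17,-0.03,0,0,0,46],
    [-0.19,-0.034,0,0,0,53]
  ]
}}

```text
clock: 13.62
ee_pos: [0.6242, 0.2429, 0.1594]
tool_rot: [-0.002, 0.465, 0.885, -0.002]
ft_force: [-0.2, -0.0, -2.4]
gripper_width: 0.0146
grasp_force: 50.0
```

```bash
python3 - <<'E'
from h import *
delta((.6425,.2405,.16),-2.7)
E
```

```text
shift mm [-12.3  13.7  -0.7] turn [-2.600e-01 -1.000e-02  3.722e+01]
```

Call:
{"method": "carry_out", "body": {
  "plan": [
    [-0.004,0.004,0,0,0,6],
    [-0.008,0.008,0,0,0,12],
    [-0.012,0.013,0,0,0,18],
    [-0.012,0.013,0,0,0,24],
    [-0.012,0.013,0,0,0,30],
    [-0.012,0.013,0,0,0,37],
    [-0.012,0.013,0,0,0,37],
    [-0.012,0.013,0,0,0,37]
  ]
}}

```text
clock: 14.28
ee_pos: [0.6403, 0.2413, 0.1602]
tool_rot: [-0.001, 0.719, 0.695, -0.002]
ft_force: [0.6, -0.5, -3.0]
gripper_width: 0.0148
grasp_force: 50.0
```

```bash
python3 - <<'E'
from h import *
for i in range(3): c=manip.camera("wrist")
cv2.imwrite("pics/w6.png",c["img"])
e,r=tool(); print(e,"tool y",np.degrees(np.arctan2(*r.as_matrix()[[1,0],1])))
# predicted pixels: far collar (tool +x 62, top of plate) and dowel_a tip
for n,p in (("collar",e+r.apply([.062,0,-.0178+.0215])),("tip",[.6425+.062*np.sin(np.radians(2.7)),.2405+.062*np.cos(np.radians(2.7)),.08])): print(n,proj(c,p))
g=cv2.cvtColor(c["img"],cv2.COLOR_BGR2GRAY)[:300]
C=cv2.HoughCircles(cv2.medianBlur(g,3),cv2.HOUGH_GRADIENT,1,15,param1=100,param2=22,minRadius=5,maxRadius=25); print(None if C is None else C[0][:12])
E
```

```text
[0.64095738 0.2414646  0.161641  ] tool y -1.9509698727091882
collar [315.16274718 164.35042108]
tip [319.51486859 157.47320968]
[[466.5 276.5  24.4]
 [516.5 111.5  24.4]
 [271.5 231.5   9.6]
 [543.5 108.5  21. ]
 [360.5 231.5   9.6]
 [315.5 161.5  13. ]
 [545.5  81.5  18.8]
 [515.5  94.5  21.1]
 [552.5  95.5   9.6]
 [556.5 229.5   9.6]
 [528.5 120.5   9.6]]
```

```bash
python3 - <<'E'
import cv2
im=cv2.imread("pics/w6.png"); g=cv2.cvtColor(im,cv2.COLOR_BGR2GRAY)
print("cols 300..332")
for v in range(146,178): print(v," ".join("%3d"%x for x in g[v,300:333]))
print("corner rows: hue-ish G-R at rows")
for v in (100,106,110,114,118,122,126,130):
    d=im[v].astype(int); m=(d[:,1]-d[:,2])<40; idx=[i for i in range(230,420) if m[i]!=m[i-1]]; print(v,idx[:14])
E
```

```text
cols 300..332
146  37  65  95 114 121 123 124 122 119 119 120 118 119 113 113 113 111 112 112 115 116 116 115 116 118 119 122 121 121 115  94  62  38
147  54  89 112 120 122 124 121 118 117 114 113 113 113 113 111 105 106 108 110 111 114 112 114 115 115 118 120 121 123 119 115  96  61
148  89 112 121 120 123 122 118 116 114 112 110 108 106 105  94  84  83  89  95 105 107 110 111 112 113 114 116 120 121 121 121 114  94
149 112 119 122 123 122 119 116 114 112 108  99  91  81  67  51  49  43  47  55  69  81  94 100 107 113 113 115 116 120 120 121 119 113
150 119 118 121 121 119 116 115 112 105  85  62  52  54  55  55  61  66  67  72  69  64  59  63  79 101 112 114 114 117 118 120 120 120
151 118 120 120 119 118 115 112 102  85  53  45  54  61  62  60  62  69  77  86  88  89  81  62  51  76 102 111 115 116 116 117 118 120
152 119 120 119 118 114 112 103  85  53  51  59  62  60  60  62  65  73  84  86  89  89  93  89  72  60  76 101 111 116 115 115 117 120
153 118 116 114 114 110 104  82  52  54  60  63  63  61  61  60  64  75  84  87  91  92  95  92  95  80  63  83 104 113 113 115 115 11
[... 2670 characters left out ...]
 49  58  64  88 109 130 142 143 145 148 152 154 151
174 101 112 111 113 115 120 121 120 120 113  99  98  93  76  57  50  50  54  60  72  85  98 102 111 119 130 145 146 148 151 153 149 138
175  69 100 108 111 112 116 118 120 119 119 121 115 114 110 101  93  92  99 102 108 109 115 119 120 121 128 141 148 152 152 150 137 104
176  39  69  97 107 110 112 114 118 120 120 120 120 119 120 118 116 115 116 119 122 118 121 118 119 120 117 128 149 150 146 137 105  52
177  31  34  69  96 107 108 110 115 116 116 120 120 119 120 119 121 120 119 118 121 119 118 118 115 114 112 128 147 146 137 102  52  40
corner rows: hue-ish G-R at rows
100 []
106 []
110 []
114 []
118 []
122 []
126 [256, 384]
130 [256, 386]
```

```bash
python3 - <<'E'
from h import *
c=manip.camera("wrist"); e,r=tool(); T=lambda u,v,z:(r.inv().apply(back(c,u,v,z)-e)*1000).round(2)
D=lambda p:-(c["world_to_cam"]@np.append(p,1))[2]
print("depth from hole",c["fx"]*5.25e-3/11.8)
for h in (-.0215,-.0195,-.0175): z=e[2]+.0178+h; p=back(c,316,160.8,z); print(h,T(316,160.8,z),"depth",D(p))
print("tip",T(321,157,.08),"base far",T(256,124,.012),T(384,124,.012))
print("rods",[T(u,231.5,e[2]+.0178-.0235) for u in (271.5,360.5)])
print(e,"tool y",np.degrees(np.arctan2(*r.as_matrix()[[1,0],1])))
E
```

```text
depth from hole 0.1693026278012954
-0.0215 [63.56  0.41  3.68] depth 0.166303110718035
-0.0195 [63.68  0.41  1.68] depth 0.16434313139905912
-0.0175 [63.79  0.41 -0.32] depth 0.16238315208008325
tip [61.44  3.52 81.96] base far [ 83.78 -47.38 150.01] [ 83.8   54.24 149.9 ]
rods [array([ 31.26, -20.26,   5.71]), array([31.28, 21.07,  5.67])]
[0.64112387 0.24147666 0.16198255] tool y -1.9850066822195986
```

Call:
{"method": "carry_out", "body": {
  "plan": [
    [-0.001,0.001,0.01,0,0,0.4],
    [-0.002,0.002,0.02,0,0,0.8],
    [-0.002,0.0023,0.026,0,0,0.8],
    [-0.002,0.0023,0.026,0,0,0.8],
    [-0.002,0.0023,0.026,0,0,0.8],
    [-0.002,0.0023,0.026,0,0,0.8]
  ]
}}

```text
clock: 14.98
ee_pos: [0.6437, 0.2395, 0.1366]
tool_rot: [-0.0, 0.725, 0.689, 0.0]
ft_force: [-0.1, 0.3, -2.6]
gripper_width: 0.0144
grasp_force: 50.0
```

```bash
python3 - <<'E'
from h import *
for i in range(3): c=manip.camera("wrist")
cv2.imwrite("pics/w7.png",c["img"]); e,r=tool(); print(e,"tool y",np.degrees(np.arctan2(*r.as_matrix()[[1,0],1])),manip.get_obs()["ft_force"])
im=c["img"]; g=cv2.cvtColor(im,cv2.COLOR_BGR2GRAY)
for v in range(148,174): print(v," ".join("%3d"%x for x in g[v,301:331]))
d=im.astype(int); m=(d[:,:,1]-d[:,:,2])<40
print("far edge rows",[(u,int(np.argmax(m[90:160,u]))+90) for u in range(262,386,12)],"plate/rods",)
for v in (124,128,132): print(v,[i for i in range(230,420) if m[v,i]!=m[v,i-1]])
C=cv2.HoughCircles(cv2.medianBlur(g[:300],3),cv2.HOUGH_GRADIENT,1,15,param1=100,param2=22,minRadius=8,maxRadius=14); print([x for x in C[0] if 250<x[0]<380])
E
```

```text
[0.64400505 0.23957697 0.1372321 ] tool y -2.8977185238635004 [-0.04395574 -0.42175447 -3.08307184]
148 115 124 126 127 125 123 119 117 114 115 112 109 108  98  88  85  91  99 107 111 113 113 116 116 120 120 122 125 124 123
149 123 125 125 126 122 122 117 114 110 103  95  86  79  61  58  55  57  56  69  86  95 101 110 116 117 117 119 122 123 125
150 124 125 125 123 121 117 115 105  83  63  57  67  76  81  85  93  86  73  64  52  53  63  83 105 114 118 118 123 122 121
151 123 124 122 120 118 115 107  86  54  58  78  95  93  95  96  93  89  84  79  69  60  47  51  77 102 115 118 117 118 120
152 123 120 121 119 117 109  88  61  72  87  92  96  97  96  95  92  92  88  81  70  64  58  54  53  78 106 114 117 119 118
153 120 119 117 113 107  85  59  70  86  88  91  97 103 102  98  95  89  88  83  72  62  58  60  57  57  84 104 115 116 117
154 119 116 117 111  89  55  60  80  82  89  92 103 115 118 109  94  89  86  83  74  63  61  62  62  54  58  91 110 115 117
155 120 117 117 101  64  49  67  81  81  87  93 112 122 122 117  99  87  84  81  75  66  61  62  62  59  49  63  97 117 118
156 121 
[... 1857 characters left out ...]
19 120 121 123 121 113  94  61  35  23  33  61  89 101 102 102 102  99  88  61  51  30  31  59  92 127 143 144 147 150
172 119 118 122 122 122 122 115  92  61  42  27  28  21  33  46  42  46  36  24  29  27  35  59  93 127 143 145 147 150 151
173 117 119 120 122 124 124 123 114  95  72  58  50  40  30  25  27  30  29  37  46  59  67  88 124 144 147 148 149 152 156
far edge rows [(262, 121), (274, 121), (286, 121), (298, 121), (310, 121), (322, 121), (334, 121), (346, 121), (358, 121), (370, 122), (382, 122)] plate/rods
124 [244, 385]
128 [244, 385]
132 [403]
[array([271.5, 231.5,   9.6], dtype=float32), array([360.5, 231.5,   9.6], dtype=float32), array([315.5, 161.5,  13.4], dtype=float32)]
```

```bash
cat >> h.py <<'E'
def rel(tu,tv,hu=316,hv=160.8):
    c=manip.camera("wrist"); e,r=tool(); T=lambda u,v,z:r.inv().apply(back(c,u,v,z)-e)*1000
    a,b=T(tu,tv,.08),T(hu,hv,e[2]+.0178-.0215); print("tip",a.round(2),"hole",b.round(2),"move",(a-b)[:2].round(2),"tcp",e.round(4))
    print("base mid at cols 244,385 row124",T(244,124,.012).round(1),T(385,124,.012).round(1))
E
python3 -c "
from h import *
rel(313.5,155.5)"
```

```text
tip [63.49 -0.79 57.21] hole [63.58  0.66  3.72] move [-0.09 -1.45] tcp [0.6439 0.2396 0.1372]
base mid at cols 244,385 row124 [ 83.1 -52.1 125.2] [ 83.   51.2 125.3]
```

Call:
{"method": "carry_out", "body": {
  "plan": [
    [0,-0.0007,0.01,0,0,0],
    [0,-0.0014,0.02,0,0,0],
    [0,-0.0014,0.03,0,0,0],
    [0,-0.0014,0.03,0,0,0],
    [0,-0.0014,0.03,0,0,0],
    [0,-0.0014,0.03,0,0,0]
  ]
}}

```text
clock: 15.68
ee_pos: [0.6423, 0.2395, 0.1063]
tool_rot: [-0.0, 0.725, 0.689, -0.0]
ft_force: [-0.3, 0.7, -2.6]
gripper_width: 0.0148
grasp_force: 50.0
```

```bash
python3 - <<'E'
from h import *
for i in range(3): c=manip.camera("wrist")
e,r=tool(); print(e,"tool y",np.degrees(np.arctan2(*r.as_matrix()[[1,0],1])),manip.get_obs()["ft_force"])
g=cv2.cvtColor(c["img"],cv2.COLOR_BGR2GRAY)
for v in range(148,170): print(v," ".join("%3d"%x for x in g[v,301:331]))
rel(316,156)
E
```

```text
[0.64271591 0.23962425 0.10725218] tool y -2.8995535562122403 [-1.05288245  0.01741077 -2.09584396]
148 146 155 159 162 159 156 151 150 148 146 144 141 138 125 111 109 115 126 136 141 143 146 148 148 151 154 155 158 161 158
149 156 159 160 159 156 152 150 145 140 132 118 113  98  76  74  71  72  76  91 109 121 130 141 146 148 151 154 155 156 158
150 159 159 159 157 154 149 148 133 107  82  76  82  92 101 106 114 110 100  92  79  72  79 104 134 147 148 151 154 156 156
151 159 157 155 153 152 147 136 110  70  66  92 110 116 117 119 118 118 115 115 108  92  63  63 100 134 146 148 151 153 155
152 156 155 154 151 146 138 110  74  74  95 110 114 116 117 119 121 120 118 114 111 105  92  69  69 101 134 146 150 150 152
153 152 152 150 144 136 109  74  72  89 104 108 114 117 120 122 122 121 120 118 115 110 103  87  73  76 113 141 148 148 149
154 153 151 147 140 112  72  69  80  94 109 109 112 116 121 122 124 125 121 119 115 111 106  92  78  73  80 119 142 148 150
155 153 152 149 128  84  64  76  83  95 107 110 114 116 121 126 128 126 123 120 117 113 108  97  80  73  62  79 122 147 152
156 154 
[... 1191 characters left out ...]
  80  80  80  80  78  63  40  91 149 179
166 155 153 142 104  44  41  66  81  81  80  81  81  80  81  79  82  80  79  80  79  81  81  80  79  69  48  52 103 156 182
167 157 156 147 119  69  43  59  75  81  82  81  81  83  79  79  80  81  78  79  82  83  81  81  76  57  36  69 128 175 185
168 154 156 151 132  91  45  43  61  76  80  80  80  82  79  79  79  80  81  81  81  81  80  79  66  39  44  80 139 180 185
169 155 154 154 144 117  75  48  41  61  76  78  82  79  81  81  79  81  82  79  80  78  74  65  46  43  73 117 160 182 186
tip [64.55  0.61 27.3 ] hole [63.57  0.62  3.72] move [ 0.98 -0.01] tcp [0.6427 0.2396 0.1073]
base mid at cols 244,385 row124 [ 82.  -46.7  95.3] [82.  46.  95.4]
```

Call:
{"method": "carry_out", "body": {
  "plan": [
    [0,0,0.004,0,0,0],
    [0,0,0.008,0,0,0],
    [0,0,0.012,0,0,0],
    [0,0,0.016,0,0,0],
    [0,0,0.02,0,0,0],
    [0,0,0.02,0,0,0],
    [0,0,0.02,0,0,0]
  ]
}}

```text
clock: 16.47
ee_pos: [0.642, 0.2395, 0.0861]
tool_rot: [-0.0, 0.725, 0.689, -0.0]
ft_force: [0.3, 0.1, -2.7]
gripper_width: 0.0145
grasp_force: 50.0
```

```bash
cat > st.py <<'E'
from h import *
o=manip.get_obs(); e,r=tool(); print(o["clock"],e.round(4),"yaw",np.degrees(np.arctan2(*r.as_matrix()[[1,0],1])).round(2),"tilt",r.as_matrix()[:2,2].round(4),o["ft_force"].round(2),o["wrist_torque"].round(3),o["gripper_width"].round(4))
E
python3 st.py
```

```text
Traceback (most recent call last):
  File "st.py", line 2, in <module>
    o=manip.get_obs(); e,r=tool(); print(o["clock"],e.round(4),"yaw",np.degrees(np.arctan2(*r.as_matrix()[[1,0],1])).round(2),"tilt",r.as_matrix()[:2,2].round(4),o["ft_force"].round(2),o["wrist_torque"].round(3),o["gripper_width"].round(4))
                                                                                                                                                                                                                    ^^^^^^^^^^^^^^^^^^^^^^^^
AttributeError: 'float' object has no attribute 'round'
```

Call:
{"method": "carry_out", "body": {
  "plan": [
    [0,0,0.003,0,0,0],
    [0,0,0.006,0,0,0],
    [0,0,0.009,0,0,0],
    [0,0,0.011,0,0,0],
    [0,0,0.013,0,0,0],
    [0,0,0.013,0,0,0],
    [0,0,0.013,0,0,0]
  ]
}}

```text
clock: 17.05
ee_pos: [0.6422, 0.2395, 0.0735]
tool_rot: [-0.0, 0.725, 0.689, -0.0]
ft_force: [0.2, -0.6, -1.9]
gripper_width: 0.0147
grasp_force: 50.0
```

```bash
sed -i 's/o\["gripper_width"\].round(4)/o["gripper_width"]/' st.py; python3 st.py
```

```text
17.05 [0.6422 0.2395 0.0735] yaw -2.9 tilt [-0.0003 -0.    ] [ 0.19 -0.64 -1.94] [-0.024 -0.096 -0.011] 0.014711563147300297
```

Call:
{"method": "carry_out", "body": {
  "plan": [
    [0,0,0.002,0,0,0],
    [0,0,0.004,0,0,0],
    [0,0,0.006,0,0,0],
    [0,0,0.006,0,0,0],
    [0,0,0.006,0,0,0]
  ]
}}

```text
clock: 17.47
ee_pos: [0.6426, 0.2396, 0.0685]
tool_rot: [0.0, 0.725, 0.689, 0.0]
ft_force: [-1.9, -0.6, 4.6]
gripper_width: 0.0146
grasp_force: 50.0
```

Call:
{"method": "carry_out", "body": {
  "plan": [
    [0,0,0.001,0,0,0],
    [0,0,0.002,0,0,0],
    [0,0,0.003,0,0,0],
    [0,0,0.003,0,0,0],
    [0,0,0.003,0,0,0]
  ]
}}

```text
clock: 17.88
ee_pos: [0.6426, 0.2396, 0.0657]
tool_rot: [0.0, 0.725, 0.689, 0.001]
ft_force: [-2.4, -1.2, 7.8]
gripper_width: 0.0145
grasp_force: 50.0
```

```bash
python3 st.py
```

```text
17.8833 [0.6426 0.2396 0.0657] yaw -2.9 tilt [0.0013 0.0002] [-2.44 -1.15  7.76] [-0.121  0.376 -0.049] 0.014534371871483733
```

Call:
{"method": "carry_out", "body": {
  "plan": [
    [0,0,0.0005,0,0,0],
    [0,0,0.001,0,0,0],
    [0,0,0.0015,0,0,0],
    [0,0,0.0015,0,0,0],
    [0,0,0.0015,0,0,0]
  ]
}}

```text
clock: 18.3
ee_pos: [0.6427, 0.2396, 0.0648]
tool_rot: [0.0, 0.725, 0.689, 0.001]
ft_force: [-2.3, -0.2, 8.8]
gripper_width: 0.0145
grasp_force: 50.0
```

```bash
python3 st.py
```

```text
18.3 [0.6427 0.2396 0.0648] yaw -2.9 tilt [0.0016 0.0002] [-2.25 -0.21  8.83] [-0.138  0.595 -0.032] 0.014489113129478207
```

Call:
{"method": "carry_out", "body": {
  "plan": [
    [0,0,0.0005,0,0,0],
    [0,0,0.001,0,0,0],
    [0,0,0.0015,0,0,0],
    [0,0,0.0015,0,0,0],
    [0,0,0.0015,0,0,0]
  ]
}}

```text
clock: 18.72
ee_pos: [0.6427, 0.2396, 0.0648]
tool_rot: [0.001, 0.725, 0.689, 0.001]
ft_force: [-6.0, -1.7, 17.0]
gripper_width: 0.0146
grasp_force: 50.0
```

Call:
{"method": "carry_out", "body": {
  "plan": [
    [0,0,0.0005,0,0,0],
    [0,0,0.001,0,0,0],
    [0,0,0.001,0,0,0],
    [0,0,0.001,0,0,0]
  ]
}}

```text
clock: 19.05
ee_pos: [0.6428, 0.2397, 0.0647]
tool_rot: [0.001, 0.725, 0.689, 0.001]
ft_force: [-9.1, -1.9, 21.1]
gripper_width: 0.0145
grasp_force: 50.0
```

```bash
python3 st.py
```

```text
19.05 [0.6428 0.2397 0.0647] yaw -2.89 tilt [0.0028 0.0003] [-9.12 -1.93 21.1 ] [-0.413  1.399 -0.035] 0.01449076607967952
```

Call:
{"method": "carry_out", "body": {
  "plan": [
    [0,-0.0004,0.0003,0,0,0],
    [0,-0.0008,0.0006,0,0,0],
    [0,-0.0008,0.0006,0,0,0],
    [0,-0.0008,0.0006,0,0,0]
  ]
}}

```text
clock: 19.38
ee_pos: [0.6428, 0.2396, 0.0647]
tool_rot: [0.001, 0.725, 0.689, 0.002]
ft_force: [-7.1, -2.8, 22.5]
gripper_width: 0.0146
grasp_force: 50.0
```

```bash
python3 st.py; python3 - <<'E'
from h import *
# plate level check in the top view: heights unavailable, compare collars with jig home prediction
c=manip.camera("wrist"); g=cv2.cvtColor(c["img"],cv2.COLOR_BGR2GRAY)
C=cv2.HoughCircles(cv2.medianBlur(g[:300],3),cv2.HOUGH_GRADIENT,1,15,param1=100,param2=22,minRadius=8,maxRadius=14); print([x for x in C[0] if 250<x[0]<380])
for n in ("top","scene"):
    c=manip.camera(n); cv2.imwrite(f"pics/{n}9.png",c["img"])
E
```

```text
19.3833 [0.6428 0.2396 0.0647] yaw -2.89 tilt [0.0046 0.0004] [-7.07 -2.83 22.53] [-0.503  1.295 -0.027] 0.014595410666798278
[array([360.5, 231.5,   9.6], dtype=float32), array([315.5, 160.5,  12.2], dtype=float32), array([271.5, 231.5,   8.8], dtype=float32)]
```

Call:
{"method": "carry_out", "body": {
  "plan": [
    [0,0,0.0004,0,0,0],
    [0,0,0.0004,0,0,0],
    [0,0,0.0004,0,0,0],
    [0,0,0.0004,0,0,0],
    [0,0,0.0004,0,0,0],
    [0,0,0.0004,0,0,0]
  ]
}}

```text
clock: 20.03
ee_pos: [0.6428, 0.2396, 0.0647]
tool_rot: [0.002, 0.725, 0.689, 0.002]
ft_force: [-7.8, -1.4, 24.6]
gripper_width: 0.0147
grasp_force: 50.0
```

```bash
python3 st.py; python3 -c "
from cell import manip
print(manip.close_job())"
```

```text
20.0333 [0.6428 0.2396 0.0647] yaw -2.89 tilt [0.0048 0.0004] [-7.8  -1.45 24.55] [-0.493  1.374  0.029] 0.014655599027231632
the job is handed in; nothing more can be done
None
```

The tan board lies flat in the nest, the pressure plate is held down at its computed home height on both dowels with about 25 N measured at the wrist, and the job was handed in at 20 s; no verdict came back.

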